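# Top up the petri dish carrier and lift it out of its dock by the side catches

### The arm

A 7-joint arm with a two-finger parallel gripper is mounted at the origin on the work surface; the furniture and walls round the work are solid. World frame = base frame: x ahead of the robot, y to its left, z up, the work surface at z = 0. Lengths are in m, angles in rad, forces in N, time in s.
With the tool pointing down it reaches from about 0.425 to 0.95 m from the base axis. Payload 4.7 kg.
Tool frame: the origin (TCP) lies at the very end of the fingers, on their centre line; the grasp point (between the pads) lies 19 mm behind it; y points along the fingers, z is the direction in which the jaws open and shut, and the axes are right-handed (so a half turn about y gives the same grasp; the last joint's range is limited). The gripper opens to 87 mm and grips with 3 to 60 N. Pads are 19 mm wide; open, the fingers measure 117 mm over their backs; the gripper's body (75 mm by 190 mm) begins 51 mm behind the grasp point.
Start: joints at [0.696, 0.469, -0.049, 1.532, 0.024, 1.141, -0.082], TCP at [0.505, -0.448, 0.223] pointing down, gripper open.
Joint ranges: [-2.59, 2.59], [-0.33, 1.99], [-1.39, 1.29], [0.1, 2.45], [-1.04, 4.18], [0.21, 1.99], [-2.66, 2.66]. Speed limits (rad/s): [2.57, 2.57, 3.14, 3.14, 3.14, 3.14, 3.14].

### API

Orientations are given as a unit quaternion [x, y, z, w].
In Python, from workcell import readout, viewer, hand_in, recognise, outline_of, landmark_of gives the robot as it stands. The module is installed in compiled form; this text tells all that it offers.
- The arm moves only by the tool drive_tool, never from a script. Its argument "motion" is a list of rows, each a list of 7 numbers: the turn, a rotation vector about the tool's x, y, z in degrees, then the shift along the tool's x, y, z in mm, then the closure, from 0 (fully open) to 1 (shut). In form: [[rx, ry, rz, dx, dy, dz, claw], ...]. A call has 1 to 10 rows; each row shifts and turns the commanded pose from where the row before left it, along the tool's axes as they then stand; what a row does not reach is not made up. A row lasts 1/12 s, in which the tool goes at most 41.7 mm and 7.16 degrees, less where a joint would pass 70% of its speed; a pose out of reach is approached as far as the arm can. A call with a gripper value outside its range is refused whole. The fingers move at their own pace and stop on an object; "squeeze" is the grip in N (left out, the last holds). Time passes only in rows, so rows that do not move let the fingers close. It gives the time, the measured TCP pose, the force and the opening at its end, in the units of the state.
- readout.state(): the state, without advancing time (a new reading comes with each control period).
- viewer.camera(name): name is "scene" or "top" or "wrist"; returns a dict with "frame" (420x560x3 uint8, red, green, blue), "z_map" (420x560 float32, m along the optical axis (not along the pixel's ray), 0 where there is no reading), "intrinsics" (3x3 intrinsics, pixels), "k1" (the pictures are not rectified: a ray, as slopes to the right and down, at radius r is drawn at 1 + k1 r^2 times it, then the intrinsics apply), "extrinsics" (4x4, takes a point from camera to world coordinates). Camera axes: x right, y up, looking along -z (the intrinsics and any distortion apply to the point x, -y, -z); pixel columns grow to the right and rows downward; lengths in m; the calibration is good to about 2 mm. A picture is of the moment at which its call begins.
- hand_in(): hands the job in, once; it reports no verdict.
Trained networks look in the newest picture that a camera, given by its name, has taken for a name from the list of things; names that differ only in an ending like _2 or _b are one class to them, and where a whole thing is asked for, a point or a joint stands for the part that bears it (a point fixed in the world has none). Each returns a list of dicts, best first, with "p" (0 to 1); they miss things now and then, are a little off and sometimes report something else, mostly with a low value. They report only what shows in the picture. A call takes as long as a camera call. They do not tell look-alikes from the thing itself.
- recognise(thing, camera): "position" ([x, y, z] in m, in the coordinates of the camera as it stood for that picture, good to about 4 mm: the middle of the surface that is visible of it).
- outline_of(thing, camera): "pixels" (420x560 bool, what is visible of it).
- landmark_of(thing, camera): "position" ([x, y, z] in m, in the coordinates of the camera as it stood for that picture, good to about 4 mm: a listed point, or the origin of a listed thing).
The state is a dict: "time": time; "qpos": joint angles; "joint_velocities": joint speeds; "joint_efforts": joint torques, N m; "ee_pos": TCP position; "orientation": TCP orientation; "ft_force": force on the tool from outside, world axes, zero at the start; "torque": the same for the moment, N m; "gripper_width": finger opening in m.
Only numpy, scipy, OpenCV 4.12 (cv2) and the standard library are available. Lean on these libraries where they do the work, as an engineer would, in place of code of your own. Each camera call takes 0.05 s, during which the arm holds its last target.

### The job

One petri dish is still standing on the bench: set it gently and squarely on top of the single dish in the carrier, so that both piles are two dishes high. Then pinch the two spring catches on the carrier's post together and lift the carrier straight up out of its dock, about 10 cm, level and with all four dishes still piled on it. Finish while holding it there, catches pinched; nothing is put down, and the other things on the bench stay where they are.

Things in the scene. Friction and masses are not known exactly. Their poses are not given: they have to be found in the camera images.
- dock: Fixed grey base, plate 104 x 226 x 6 mm, under the carrier. Origin: centre of its underside, on the bench; y runs along the carrier's length, x across it, z up. Steel keeper brackets, 30 mm wide, 39 mm high, at x = +-43 mm, reach inward to x = +-31 mm over the catches' hooks. End stops (15 mm) and side fences (14 mm high) leave the carrier about 2 to 5 mm play. Turned up to 0.3 rad.
- carrier: Loose white carrier 77 x 205 mm, about 0.28 kg empty: two round trays (77 mm, 6 mm thick, centres y = +-64 mm, four 12 mm high pegs each at 45 degrees to the axes), a bridge and an aluminium post 24 x 26 mm, top 84 mm above the underside. Origin: centre of its underside; seated 6 mm above the dock's origin, axes alike. Stays locked in the dock unless both catches are pinched.
- carrier_grip (a point): Point in the carrier's post, on its axis, 62 mm above the carrier's underside, midway between the two finger pads of the catches: the place to pinch. Axes as the carrier's: the fingers close along x.
- catch_front (a joint): Grey spring catch on the post's -x side. 0 = out, hook under the keeper; 0.007 m = pressed in to its stop; the hook clears beyond 0.004. Spring 3 N at 0, 9 N at 0.007: grip with 20 to 30 N. Flat pad facing -x, 22 mm wide, 14 to 78 mm above the carrier's underside, free of the keeper above 40 mm. Over both catches: 52 mm released, 38 mm pinched.
- catch_back (a joint): The same spring catch on the post's +x side (carrier frame), pad facing +x; 0 = out, 0.007 m = fully pressed in.
- dish_bench: Covered petri dish, round, 61 mm diameter, 16 mm high, 30 g, rigid; the one that stands alone on the bench to the right of the dock. Origin at the centre of its underside. All four dishes look alike; their yaw does not matter.
- dish_single: The same kind of dish, alone on one of the carrier's trays (either end). Origin at the centre of its underside; its top, 16 mm higher, is where the bench dish goes. The post's face is 51 mm from its centre, so grip the dish being stacked across the carrier (along the carrier's x).
- dish_full_lower: The same kind of dish, the lower one of the full pile on the carrier's other tray. Origin at the centre of its underside.
- dish_full_upper: The same kind of dish, the upper one of the full pile, standing on dish_full_lower. Origin at the centre of its underside.
- sample_jar: Bystander: small glass jar with white lid, 50 mm diameter, 53 mm high, on the bench. Origin at the centre of its underside.
- beaker: Bystander: empty beaker, 55 mm diameter, 62 mm high, on the bench. Origin at the centre of its underside.
- stopper: Bystander: rubber stopper, 24 mm diameter, 24 mm high, on the bench. Origin at the centre of its underside.
There are look-alikes about, which are no part of the job. Leave any orange look-alike of the carrier alone.

How it is judged:
On the way, in this order (a step that is already met when the one before it is completed fails the run):
1. the bench dish stands squarely on the single dish, let go and at rest, the carrier still seated (horizontal distance between dish_bench and dish_single below 0.008 m and z of dish_bench in the frame of dish_single between 0.013 and 0.019 m and angle between dish_bench's own z axis and vertical below 0.15 rad and contact force between the fingers and dish_bench below 0.05 N and linear speed of dish_bench below 0.03 m/s and z of carrier in the frame of dock below 0.01 m), for 0.2 s.
2. both catches are pinched in by the fingers while the carrier is still seated (value of joint each of catch_front, catch_back above 0.005 m and contact force between the fingers and catch_front above 1 N and contact force between the fingers and catch_back above 1 N and z of carrier in the frame of dock below 0.01 m), for 0.1 s.
At the end, for the whole second after the job is handed in: Fingers hold the carrier by both catches (each in by over 5 mm, over 1 N), 60 to 244 mm above its seat, within 80 mm sideways, tilt under 0.15 rad, still, off the dock; each tray has two dishes, upper within 8 mm of the lower's centre, tilt under 0.15 rad, none touched by the robot (z of carrier in the frame of dock between 0.066 and 0.25 m and angle between each of carrier, dish_bench, dish_full_upper's own z axis and vertical below 0.15 rad and horizontal distance between carrier and dock below 0.08 m and value of joint each of catch_front, catch_back above 0.005 m and contact force between the fingers and catch_front above 1 N and contact force between the fingers and catch_back above 1 N and contact force between carrier and dock below 0.05 N and linear speed of carrier below 0.03 m/s and z of dish_single in the frame of carrier between 0.003 and 0.01 m and x of dish_single in the frame of carrier between -0.008 and 0.008 m and z of dish_full_lower in the frame of carrier between 0.003 and 0.01 m and x of dish_full_lower in the frame of carrier between -0.008 and 0.008 m and horizontal distance between dish_bench and dish_single below 0.008 m and z of dish_bench in the frame of dish_single between 0.013 and 0.019 m and horizontal distance between dish_full_upper and dish_full_lower below 0.008 m and z of dish_full_upper in the frame of dish_full_lower between 0.013 and 0.019 m and contact force between each of the arm, the fingers and dish_bench below 0.05 N and contact force between each of the arm, the fingers and dish_single below 0.05 N and contact force between each of the arm, the fingers and dish_full_lower below 0.05 N and contact force between each of the arm, the fingers and dish_full_upper below 0.05 N); the arm keeps its last pose, push and grip.
It fails at once if a bystander (jar, beaker or stopper) is moved by more than 3 cm (distance of any of sample_jar, beaker, stopper from where it was at the start of the episode above 0.03 m).
It fails at once if the bench dish is dropped from a height or thrown (contact force between the fingers and dish_bench below 0.01 N and linear speed of dish_bench above 0.5 m/s).
It also fails if it takes over 48 s, if anything falls off the work surface, if the arm or the gripper's body presses on something with over 40 N, if the wrist force passes 120 N, or if a joint passes its speed limit or range.

## Working session

There is one attempt and no reset: what is moved stays moved. The work goes in short steps, Python scripts to look and compute and a tool call to move; the robot and the scene stay as the last step left them, time stands still between calls to the robot, and variables do not carry over. Pictures are saved under pics/ and viewed, and the job is handed in when it is done.

Besides the shell and the picture viewer there is one more tool, called after "Request:" in YAML: its name, and indented under it one key for each argument. drive_tool: Moves the arm, as the interface text tells. Its arguments: {"type":"object","properties":{"motion":{"type":"array","items":{"type":"array","items":{"type":"number"}}},"squeeze":{"type":"number"}},"required":["motion"]}

```bash
mkdir -p pics; cat > h.py <<'E'
import numpy as np, cv2
from workcell import readout, viewer, hand_in, recognise, outline_of, landmark_of
from scipy.spatial.transform import Rotation as R
def shot(n,f):
    c=viewer.camera(n); cv2.imwrite('pics/'+f,c['frame'][:,:,::-1]); return c
def w(c,p): return (c['extrinsics']@np.r_[p,1])[:3]
def cloud(c):
    K=c['intrinsics'];k1=c['k1'];h,wd=c['z_map'].shape
    u,v=np.meshgrid(np.arange(wd),np.arange(h))
    x=(u-K[0,2])/K[0,0];y=(v-K[1,2])/K[1,1]
    a,b=x.copy(),y.copy()
    for _ in range(8):
        s=1+k1*(a*a+b*b);a=x/s;b=y/s
    z=c['z_map'];P=np.stack([a*z,-b*z,-z,np.ones_like(z)],-1)
    W=P@c['extrinsics'].T
    W=W[...,:3];W[z==0]=np.nan
    return W
def proj(c,p):
    q=np.linalg.inv(c['extrinsics'])@np.r_[p,1];a=q[0]/-q[2];b=-q[1]/-q[2];s=1+c['k1']*(a*a+b*b)
    K=c['intrinsics'];return np.array([K[0,0]*a*s+K[0,2],K[1,1]*b*s+K[1,2]])
E
python3 - <<'E'
from h import *
things=['dock','carrier','carrier_grip','dish_bench','sample_jar','beaker','stopper']
for n in ['scene','top','wrist']:
    c=shot(n,n+'0.png'); print(n,c['k1'],c['extrinsics'][:3,3].round(3))
    for t in things:
        for d in landmark_of(t,n): 
            p=w(c,d['position']);print(t,round(d['p'],2),p.round(3),proj(c,p).round())
s=readout.state();print(s)
E
```

```text
scene -0.06334135477106069 [-0.375 -0.565  0.937]
dock 0.66 [ 0.553  0.084 -0.002] [252. 190.]
carrier 0.67 [0.553 0.083 0.004] [252. 189.]
carrier_grip 0.8 [0.552 0.086 0.063] [250. 175.]
carrier_grip 0.8 [0.181 0.287 0.059] [134. 221.]
dish_bench 0.76 [ 0.516 -0.291  0.003] [344. 231.]
dish_bench 0.59 [ 0.382 -0.16   0.002] [289. 244.]
sample_jar 0.51 [ 0.704 -0.283 -0.   ] [363. 197.]
beaker 0.88 [ 0.385 -0.161  0.001] [290. 243.]
stopper 0.41 [ 0.446 -0.425 -0.002] [377. 262.]
top -0.011355466310276112 [ 0.278 -0.065  1.306]
dock 0.74 [ 0.449 -0.424  0.003] [399. 217.]
dock 0.62 [ 0.554  0.087 -0.   ] [234. 186.]
carrier 0.92 [ 0.182  0.29  -0.001] [167. 308.]
carrier 0.79 [0.554 0.088 0.008] [234. 186.]
carrier 0.57 [ 0.383 -0.164  0.003] [315. 240.]
carrier_grip 0.83 [0.552 0.084 0.065] [233. 183.]
carrier_grip 0.63 [0.184 0.29  0.065] [160. 309.]
dish_bench 0.61 [ 0.51  -0.291 -0.   ] [355. 199.]
sample_jar 0.56 [ 0.71  -0.281  0.003] [350. 137.]
beaker 0.84 [ 0.383 -0.16   0.002] [314. 240.]
stopper 0.54 [ 0.448 -0.426  0.002] [400. 218.]
wrist -0.0075619490179223165 [ 0.557 
[... 198 characters left out ...]
196.]
{'time': 1.2, 'qpos': array([ 0.69610083,  0.46859514, -0.04859925,  1.53252379,  0.02409623,
        1.14100037, -0.08227767]), 'joint_velocities': array([-0.0004999 , -0.00052409, -0.00066364, -0.00133201, -0.00113475,
       -0.00051998,  0.00025387]), 'joint_efforts': array([ 5.26271760e-04, -5.07844055e+01, -8.07339605e-02, -2.36455697e+01,
       -6.12257305e-02,  3.11358925e-02,  3.10375367e-05]), 'ee_pos': array([ 0.50527169, -0.4475861 ,  0.22256604]), 'orientation': array([ 0.29018804, -0.64479666,  0.64482079, -0.29023148]), 'ft_force': array([-0.1000728 ,  0.58549178, -0.91222384]), 'torque': array([0.01630748, 0.0054601 , 0.02074393]), 'gripper_width': 0.08748382624393138}
```

```bash
python3 - <<'E'
import cv2
t=cv2.imread('pics/top0.png'); cv2.imwrite('pics/topc.png',cv2.resize(t[100:340,120:440],None,fx=2.4,fy=2.4,interpolation=cv2.INTER_CUBIC))
E
```

```text
(no output)
```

View pics/topc.png

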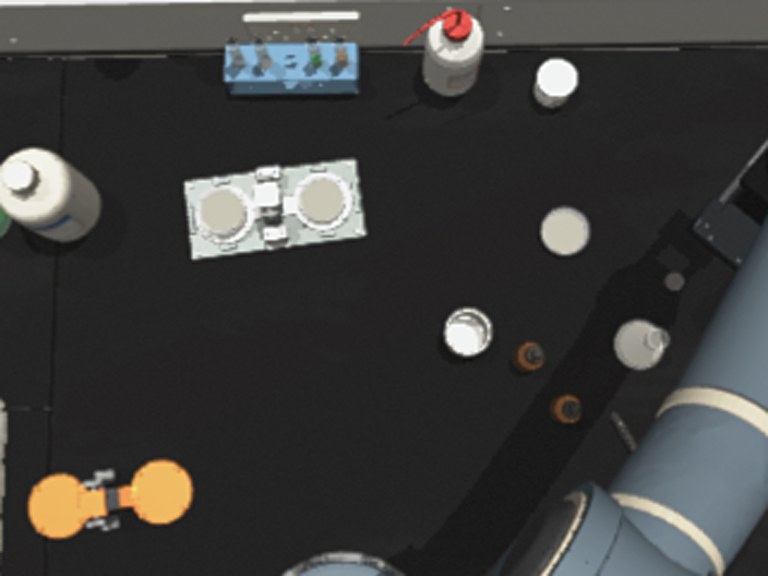

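View pics/scene0.png

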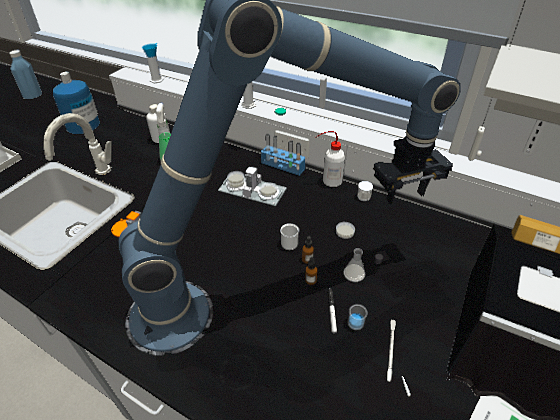

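View pics/wrist0.png

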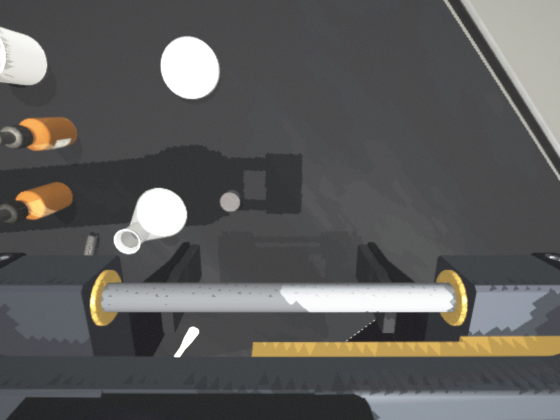

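```bash
python3 - <<'E'
from h import *
cs={n:viewer.camera(n) for n in ['top','scene','wrist']}
pc={n:cloud(c) for n,c in cs.items()}
for n in ['top','scene','wrist']:
  for d in recognise('dish_bench',n)+recognise('dish_single',n): print(n,d['p'],w(cs[n],d['position']).round(3))
def circ(P):
    xy=P[:,:2]; (c,r)=cv2.minEnclosingCircle(xy.astype(np.float32)); return np.round(c,4),round(r,4),np.round(np.median(P[:,2]),4),len(P),xy.mean(0).round(4)
for n in ['top','scene','wrist']:
    P=pc[n].reshape(-1,3);P=P[~np.isnan(P[:,0])]
    b=P[(np.hypot(P[:,0]-.514,P[:,1]+.29)<.06)&(P[:,2]>.010)&(P[:,2]<.03)]
    if len(b)>5: print(n,'bench',circ(b))
    if n=='wrist': continue
    A=P[(abs(P[:,0]-.553)<.11)&(abs(P[:,1]-.085)<.15)]
    pl=A[(A[:,2]>.0025)&(A[:,2]<.1)]
    rr=cv2.minAreaRect((pl[:,:2]*1000).astype(np.float32)); print(n,'rect',rr)
    for lo in np.arange(0,.1,.005):
        q=A[(A[:,2]>=lo)&(A[:,2]<lo+.005)]; 
        if len(q): print(round(lo,3),len(q),q.mean(0).round(3))
# crop of wrist depth
t=cs['top']
f=cs['scene']['frame'][160:210,210:295]; cv2.imwrite('pics/sc1.png',cv2.resize(f[:,:,::-1],None,fx=9,fy=9,interpolation=cv2.INTER_CUBIC))
f=t['frame'][160:212,190:280]; cv2.imwrite('pics/tc1.png',cv2.resize(f[:,:,::-1],None,fx=8,fy=8,interpolation=cv2.INTER_CUBIC))
E
```

```text
top 0.64 [ 0.509 -0.288  0.014]
top 0.23 [0.526 0.086 0.07 ]
top 0.65 [0.556 0.027 0.033]
scene 0.65 [ 0.508 -0.293  0.019]
scene 0.62 [ 0.379 -0.162  0.039]
scene 0.53 [0.555 0.02  0.028]
wrist 0.59 [ 0.518 -0.29   0.016]
top bench (array([ 0.5152, -0.2876]), 0.0309, np.float64(0.0159), 305, array([ 0.5156, -0.2874]))
top rect ((553.0731201171875, 84.85516357421875), (298.7825927734375, 219.7478485107422), 89.9931869506836)
0.0 2541 [0.55  0.083 0.002]
0.005 814 [0.55  0.084 0.007]
0.01 311 [0.547 0.081 0.012]
0.015 118 [0.544 0.095 0.017]
0.02 65 [0.55  0.041 0.023]
0.025 214 [0.558 0.032 0.028]
0.03 105 [0.551 0.044 0.032]
0.035 72 [0.54  0.104 0.038]
0.04 192 [0.545 0.139 0.043]
0.045 139 [0.543 0.148 0.047]
0.05 12 [0.544 0.117 0.051]
0.055 5 [0.538 0.083 0.057]
0.06 8 [0.539 0.08  0.063]
0.065 7 [0.544 0.087 0.068]
0.07 8 [0.547 0.087 0.073]
0.075 7 [0.539 0.083 0.078]
0.08 21 [0.556 0.089 0.083]
0.085 62 [0.551 0.087 0.088]
0.09 53 [0.552 0.089 0.092]
0.095 1 [0.556 0.088 0.096]
scene bench (array([ 0.5158, -0.2923]), 0.0327, np.float64(0.017), 232, array([ 0.5131, -0.2929]))
scene rect ((552.9044799804688, 82.57811737060547), (219.36456298828125, 294.9355773925781), 0.11370446532964706)
0.0 1137 [0.531 0.046 0.002]
0.005 339 [0.535 0.055 0.007]
0.01 191 [0.536 0.064 0.012]
0.015 91 [0.538 0.066 0.017]
0.02 57 [0.535 0.067 0.023]
0.025 140 [0.553 0.039 0.028]
0.03 87 [0.547 0.057 0.032]
0.035 81 [0.538 0.111 0.038]
0.04 147 [0.54  0.13  0.043]
0.045 21 [0.536 0.1   0.047]
0.05 12 [0.54  0.077 0.053]
0.055 12 [0.544 0.077 0.057]
0.06 11 [0.541 0.077 0.062]
0.065 18 [0.538 0.077 0.067]
0.07 12 [0.54  0.078 0.073]
0.075 16 [0.542 0.079 0.078]
0.08 19 [0.547 0.083 0.083]
0.085 35 [0.547 0.083 0.088]
0.09 11 [0.551 0.082 0.091]
wrist bench (array([ 0.5175, -0.2887]), 0.0309, np.float64(0.0173), 2790, array([ 0.5182, -0.2885]))
```

View pics/sc1.png

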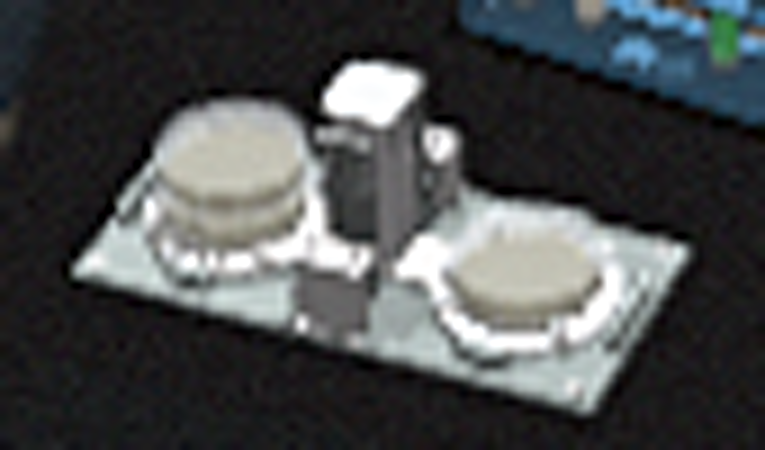

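View pics/tc1.png

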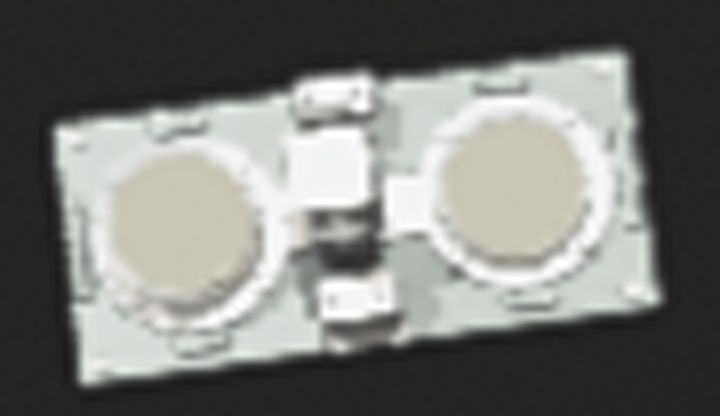

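```bash
python3 - <<'E'
from h import *
s=readout.state();M=R.from_quat(s['orientation']).as_matrix();print(M.round(3))
c=viewer.camera('wrist');print((M.T@(c['extrinsics'][:3,3]-s['ee_pos'])).round(3)); print((M.T@c['extrinsics'][:3,:3]).round(3),c['intrinsics'].round(1))
P1=cloud(viewer.camera('top'));P2=cloud(viewer.camera('scene'))
P=np.r_[P1.reshape(-1,3),P2.reshape(-1,3)];P=P[~np.isnan(P[:,0])]
print(readout.state()['time'])
for x in np.arange(.42,.80,.02):
    print(round(x,2),[int(1000*max(P[(abs(P[:,0]-x)<=.01)&(abs(P[:,1]-y)<=.01)][:,2],default=0)) for y in np.arange(-.34,.25,.02)])
E
```

```text
[[-0.663  0.     0.749]
 [-0.749 -0.    -0.663]
 [-0.    -1.     0.   ]]
[-0.079 -0.163 -0.001]
[[-0.    -0.959 -0.283]
 [ 0.     0.283 -0.959]
 [ 1.    -0.     0.   ]] [[318.7   0.  278.3]
 [  0.  318.7 208.7]
 [  0.    0.    1. ]]
1.8
0.42 [637, 622, 7, 9, 4, 5, 4, 7, 6, 60, 27, 5, 6, 5, 9, 7, 6, 5, 6, 4, 7, 6, 6, 8, 5, 6, 5, 7, 8, 6]
0.44 [617, 4, 6, 5, 4, 6, 7, 7, 6, 5, 6, 6, 6, 6, 6, 6, 5, 7, 5, 7, 7, 5, 4, 5, 10, 7, 6, 7, 6, 5]
0.46 [6, 6, 7, 5, 5, 4, 4, 6, 9, 6, 5, 6, 8, 6, 4, 5, 6, 6, 6, 6, 5, 5, 5, 5, 8, 8, 5, 4, 4, 6]
0.48 [7, 8, 23, 20, 5, 6, 8, 5, 5, 6, 5, 5, 6, 6, 4, 8, 4, 5, 6, 7, 4, 8, 4, 6, 5, 5, 9, 9, 7, 6]
0.5 [5, 20, 21, 20, 20, 5, 4, 6, 4, 5, 4, 5, 6, 5, 5, 5, 7, 10, 7, 10, 41, 43, 43, 10, 41, 23, 14, 10, 7, 6]
0.52 [4, 21, 26, 22, 21, 5, 7, 7, 7, 5, 5, 7, 8, 6, 7, 10, 12, 17, 29, 28, 43, 88, 87, 48, 49, 50, 45, 17, 6, 6]
0.54 [6, 17, 21, 21, 20, 5, 7, 4, 6, 7, 6, 7, 9, 5, 6, 5, 18, 33, 37, 32, 80, 93, 96, 50, 49, 48, 47, 19, 7, 4]
0.56 [5, 5, 7, 6, 5, 6, 7, 5, 7, 8, 8, 6, 4, 4, 4, 5, 26, 33, 34, 33, 43, 95, 94, 48, 51, 49, 48, 16, 7, 6]
0.58 [5, 4, 6, 10, 6, 6, 6
[... 714 characters left out ...]
9, 56, 5, 5, 5, 132, 166, 218, 219, 213, 4, 6, 8, 122, 122, 128, 124, 60, 126, 124, 120, 123, 5, 5, 6, 5, 4]
0.74 [5, 4, 47, 55, 53, 3, 7, 7, 134, 205, 214, 215, 33, 7, 5, 8, 121, 123, 123, 126, 63, 121, 125, 123, 124, 6, 7, 7, 6, 6]
0.76 [176, 174, 173, 173, 176, 179, 173, 174, 176, 175, 174, 173, 173, 176, 175, 176, 175, 175, 173, 175, 174, 173, 173, 175, 174, 174, 177, 172, 176, 175]
0.78 [176, 174, 177, 177, 175, 176, 176, 176, 175, 174, 176, 177, 177, 174, 177, 176, 176, 174, 176, 177, 176, 178, 175, 177, 175, 175, 176, 176, 177, 189]
0.8 [176, 176, 179, 175, 176, 176, 176, 177, 175, 175, 177, 175, 175, 176, 176, 175, 176, 176, 175, 175, 175, 175, 186, 188, 185, 175, 176, 177, 179, 328]
```

Request:
drive_tool:
  motion:
    - [0,0,0,-25,20,-19,0]
    - [0,0,0,-25,20,-19,0]
    - [0,0,0,-25,20,-20,0]
    - [0,0,0,-25,20,-20,0]
    - [0,0,0,-26,20,-19,0]
    - [0,0,0,0,0,0,0]
  squeeze: 8

```text
time: 2.3
ee_pos: [0.5152, -0.2793, 0.1187]
orientation: [-0.294, 0.647, -0.64, 0.292]
ft_force: [-0.5, 1.5, -0.2]
gripper_width: 0.0871
```

```bash
cat > bd.py <<'E'
from h import *
c=shot('wrist','w1.png');s=readout.state();M=R.from_quat(s['orientation']).as_matrix()
P=cloud(c).reshape(-1,3);P=P[~np.isnan(P[:,0])]
b=P[(np.hypot(P[:,0]-.516,P[:,1]+.289)<.05)&(P[:,2]>.012)&(P[:,2]<.025)]
h=cv2.convexHull((b[:,:2]*1e4).astype(np.float32));print(cv2.minEnclosingCircle(h),b[:,:2].mean(0),np.median(b[:,2]),len(b))
print(s['time'],s['ee_pos'],s['ft_force'])
p=np.r_[np.array(cv2.minEnclosingCircle(h)[0])/1e4,.0]; print((M.T@(p-s['ee_pos'])*1000).round(1), proj(c,s['ee_pos']))
E
python3 bd.py
```

```text
((5176.5458984375, -2882.688232421875), 308.2669982910156) [ 0.51855515 -0.28740354] 0.017174996438875212 3723
2.35 [ 0.51584254 -0.28362707  0.12053295] [-0.22216343 -0.8609277   0.52890238]
[  2.4 120.5   5.1] [285.79754726 267.92372537]
```

View pics/w1.png

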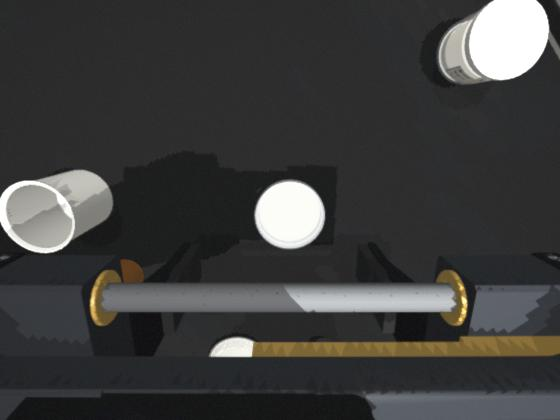

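Request:
drive_tool:
  motion:
    - [0,0,0,0,0,0,0]
    - [0,0,0,0,35,0,0]
    - [0,0,0,0,35,0,0]
    - [0,0,0,0,28,0,0]
    - [0,0,0,0,18,0,0]
    - [0,0,0,0,0,0,0]
    - [0,0,0,0,0,0,0]
  squeeze: 8

```text
time: 2.93
ee_pos: [0.5161, -0.2908, 0.0067]
orientation: [0.29, -0.645, 0.645, -0.289]
ft_force: [-0.6, 0.5, 0.6]
gripper_width: 0.0869
```

```bash
python3 bd.py
```

```text
((5232.6435546875, -2811.47900390625), 487.5450134277344) [ 0.52282092 -0.28223288] 0.017225027241734303 7989
2.9833 [ 0.51710268 -0.29087674  0.00779357] [-0.44606075  0.36167414  0.71107929]
[-11.4   7.8  -1.9] [281.28358684 261.66532615]
```

View pics/w1.png

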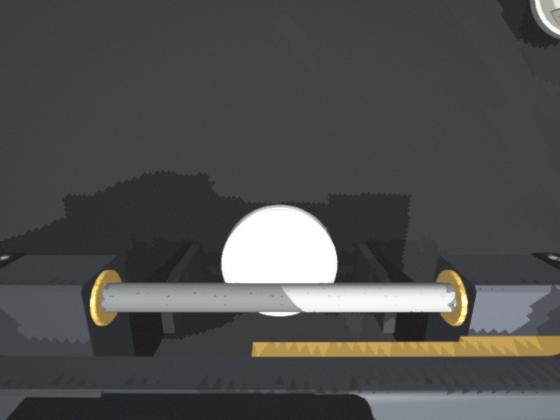

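Request:
drive_tool:
  motion:
    - [0,0,0,0,2,0,0.15]
    - [0,0,0,0,0,0,0.3]
    - [0,0,0,0,0,0,0.5]
    - [0,0,0,0,0,0,0.5]
    - [0,0,0,0,0,0,0.5]
    - [0,0,0,0,0,0,0.5]
    - [0,0,0,0,0,0,0.5]
  squeeze: 8

```text
time: 3.57
ee_pos: [0.5167, -0.2891, 0.0052]
orientation: [0.29, -0.645, 0.645, -0.29]
ft_force: [-1.3, 0.6, 3.7]
gripper_width: 0.0616
```

```bash
python3 bd.py
```

```text
((5225.3408203125, -2812.50390625), 400.3744201660156) [ 0.52235631 -0.28145677] 0.017210903795769422 7836
3.6167 [ 0.51666506 -0.28916192  0.00519763] [-0.50277875  0.59642422  4.77081703]
[-9.8  5.2 -0.9] [279.89148454 261.69015061]
```

View pics/w1.png

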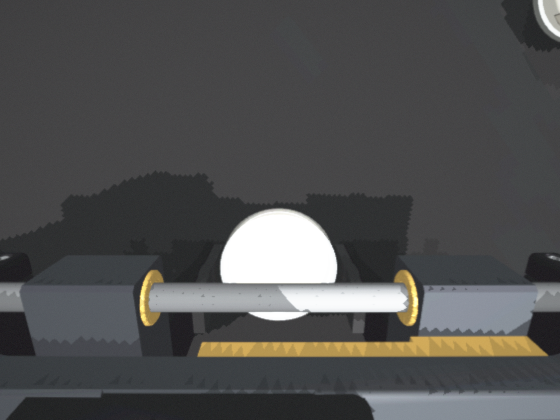

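Request:
drive_tool:
  motion:
    - [0,0,0,0,-10,0,0.5]
    - [0,0,0,0,-25,0,0.5]
    - [0,0,0,0,-35,0,0.5]
    - [0,-6,0,0,-40,0,0.5]
    - [0,-7,0,0,-40,0,0.5]
    - [0,-7,0,0,-30,0,0.5]
    - [0,-7,0,0,-10,0,0.5]
    - [0,-7,0,0,0,0,0.5]
    - [0,-7,0,0,0,0,0.5]
    - [0,-7,0,0,0,0,0.5]

```text
time: 4.45
ee_pos: [0.5159, -0.2889, 0.1953]
orientation: [0.529, -0.469, 0.47, -0.529]
ft_force: [0.1, -0.6, -0.6]
gripper_width: 0.0619
```

```bash
python3 - <<'E'
from h import *
s=readout.state();M=R.from_quat(s['orientation']).as_matrix();print(M.round(3),s['ee_pos'],s['gripper_width'],s['qpos'].round(2))
print((M.T@(np.array([.555,-.06,.195])-s['ee_pos'])*1000).round(1))
E
```

```text
[[ 0.119  0.     0.993]
 [-0.993 -0.001  0.119]
 [ 0.001 -1.     0.   ]] [ 0.51593405 -0.28886429  0.19533605] 0.061866996322031985 [ 0.66  0.37 -0.28  1.76  0.12  1.03  0.45]
[-2.226e+02  2.000e-01  6.590e+01]
```

Request:
drive_tool:
  motion:
    - [0,0,0,-18,0,5,0.5]
    - [0,0,0,-34,0,10,0.5]
    - [0,0,0,-38,0,12,0.5]
    - [0,0,0,-38,0,12,0.5]
    - [0,0,0,-38,0,12,0.5]
    - [0,0,0,-34,0,10,0.5]
    - [0,0,0,-22,0,5,0.5]
    - [0,0,0,0,0,0,0.5]
    - [0,0,0,0,0,0,0.5]
    - [0,0,0,0,0,0,0.5]

```text
time: 5.28
ee_pos: [0.5565, -0.0621, 0.1946]
orientation: [0.528, -0.471, 0.471, -0.527]
ft_force: [0.3, -0.1, 0.6]
gripper_width: 0.0618
```

```bash
python3 - <<'E'
from h import *
c=shot('wrist','w2.png'); s=readout.state();M=R.from_quat(s['orientation']).as_matrix();print(M[:,2].round(3),s['ee_pos'],s['joint_velocities'].round(3))
W=cloud(c);np.save('W2.npy',W)
P=W.reshape(-1,3);P=P[~np.isnan(P[:,0])]
for t in ['dock','carrier','carrier_grip','dish_single','dish_full_upper']:
    for d in landmark_of(t,'wrist'):
        p=w(c,d['position']);print(t,round(d['p'],2),p.round(4),proj(c,p).round())
    for d in recognise(t,'wrist'):
        p=w(c,d['position']);print('  rec',t,round(d['p'],2),p.round(4),proj(c,p).round())
def ec(lo,hi,cx,cy,r):
    b=P[(np.hypot(P[:,0]-cx,P[:,1]-cy)<r)&(P[:,2]>lo)&(P[:,2]<hi)]
    if len(b)<10: print('few');return
    (x,y),r=cv2.minEnclosingCircle((b[:,:2]*1e4).astype(np.float32));print(lo,hi,x/1e4,y/1e4,r/1e4,b.mean(0).round(4),len(b))
ec(.025,.034,.558,.03,.037); ec(.04,.05,.545,.147,.037); ec(.083,.1,.553,.086,.03)
E
```

```text
[ 0.994  0.11  -0.001] [ 0.55647228 -0.0627398   0.19453141] [ 0.012  0.001  0.004 -0.002 -0.004 -0.005 -0.   ]
dock 0.95 [0.5527 0.0853 0.0031] [290.  45.]
  rec dock 0.63 [0.5456 0.0615 0.009 ] [281.  69.]
carrier 0.77 [0.5548 0.0953 0.0096] [294.  33.]
  rec carrier 0.97 [0.5559 0.0806 0.0677] [296.  35.]
carrier_grip 0.95 [0.5535 0.0907 0.0673] [295.  21.]
  rec carrier_grip 0.62 [0.553  0.083  0.0668] [293.  32.]
dish_single 0.63 [0.5632 0.0283 0.0122] [294. 105.]
  rec dish_single 0.91 [0.5651 0.0276 0.033 ] [297. 105.]
dish_full_upper 0.73 [ 0.3848 -0.1525  0.0006] [129. 244.]
0.025 0.034 0.562124658203125 0.024734828186035156 0.03060924072265625 [0.562  0.0254 0.0292] 3159
few
0.083 0.1 0.55430859375 0.08754603881835937 0.027617742919921875 [0.5544 0.0862 0.0898] 2143
```

View pics/w2.png

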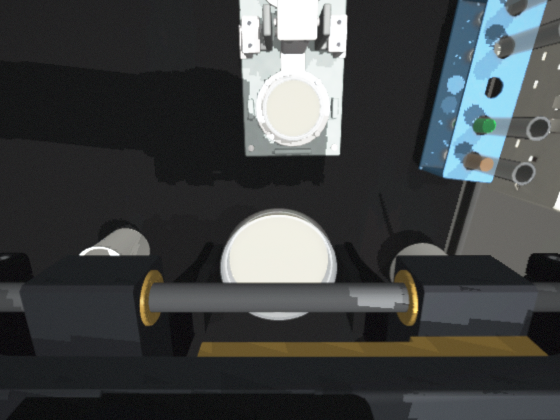

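```bash
python3 - <<'E'
from h import *
from scipy.optimize import least_squares
W=np.load('W2.npy');s=readout.state();M=R.from_quat(s['orientation']).as_matrix();t=s['ee_pos']
print('time',s['time'])
T=(W-t)@M  # tool coords
u,v=np.meshgrid(np.arange(560),np.arange(420))
m=(u>215)&(u<345)&(v>195)&(v<330)&(T[...,1]>-.03)&(T[...,1]<.02)
Q=T[m];print('held y(down) pct',np.percentile(Q[:,1],[5,50,95]).round(4),len(Q))
top=Q[Q[:,1]<np.median(Q[:,1])+.004]
h=cv2.convexHull((top[:,[0,2]]*1e4).astype(np.float32))[:,0]/1e4
h=h[h[:,0]<.004]
f=lambda p:np.hypot(h[:,0]-p[0],h[:,1]-p[1])-.0305
r=least_squares(f,[0,0],loss='soft_l1',f_scale=.001);print('held centre tool x,z',r.x.round(4),np.abs(r.fun).mean(), len(h),h[:,0].min(),h[:,1].min(),h[:,1].max())
P=W.reshape(-1,3);P=P[~np.isnan(P[:,0])]
b=P[(np.hypot(P[:,0]-.562,P[:,1]-.025)<.037)&(P[:,2]>.025)&(P[:,2]<.034)]
h=cv2.convexHull((b[:,:2]*1e4).astype(np.float32))[:,0]/1e4
r=least_squares(lambda p:np.hypot(h[:,0]-p[0],h[:,1]-p[1])-.0305,[.562,.025],loss='soft_l1',f_scale=.001);print('single',r.x.round(4),np.abs(r.fun).mean())
# dock plate yaw
d=P[(abs(P[:,0]-.555)<.08)&(P[:,1]>-.06)&(P[:,1]<.12)&(P[:,2]>.004)&(P[:,2]<.009)]
# use colour mask edges
img=cv2.imread('pics/w2.png');g=img.min(2)
Ls,Rs=[],[]
for vv in range(60,150,3):
    row=np.where(g[vv,200:380]>90)[0]+200
    if len(row)>20:
        for u0,L in ((row.min(),Ls),(row.max(),Rs)):
            L.append((vv,u0))
K=None
c=viewer.camera('wrist');K=c['intrinsics']
def ground(uv,z):
    a=(uv[0]-K[0,2])/K[0,0];b=(uv[1]-K[1,2])/K[1,1];x,y=a,b
    for _ in range(8): q=1+c['k1']*(a*a+b*b);a=x/q;b=y/q
    d=c['extrinsics'][:3,:3]@np.array([a,-b,-1]);o=c['extrinsics'][:3,3];return (o+d*(z-o[2])/d[2])[:2]
for L in (Ls,Rs):
    G=np.array([ground((u0,vv),.006) for vv,u0 in L])
    vx,vy,x0,y0=cv2.fitLine(G.astype(np.float32),cv2.DIST_HUBER,0,.01,.01).ravel()
    th=np.arctan(-vx/vy);print('edge yaw',th, (x0,y0))
E
```

```text
time 5.8333
held y(down) pct [-0.0133 -0.0119 -0.0066] 8061
held centre tool x,z [-0.0007  0.0001] 0.0004445108616702184 23 -0.031128222 -0.032858323 0.03465205
single [0.5621 0.0246] 0.00010114080187328454
edge yaw 0.13401146 (np.float32(0.5108058), np.float32(0.024472695))
edge yaw 0.12410493 (np.float32(0.6131654), np.float32(0.036068656))
```

Request:
drive_tool:
  motion:
    - [0,-1,0,0,0,0,0.5]
    - [0,0,0,-20,0,4,0.5]
    - [0,0,0,-35,10,7,0.5]
    - [0,0,0,-30,30,5.7,0.5]
    - [0,0,0,0,35,0,0.5]
    - [0,0,0,0,35,0,0.5]
    - [0,0,0,0,20,0,0.5]
    - [0,0,0,0,8,0,0.5]
    - [0,0,0,0,0,0,0.5]
    - [0,0,0,0,0,0,0.5]

```text
time: 6.72
ee_pos: [0.5631, 0.0248, 0.0581]
orientation: [-0.531, 0.466, -0.467, 0.532]
ft_force: [-0.3, 0.3, 0.4]
gripper_width: 0.0618
```

```bash
python3 - <<'E'
from h import *
s=readout.state();M=R.from_quat(s['orientation']).as_matrix();print(s['time'],M[:,2].round(4),s['ee_pos'],s['joint_velocities'].round(3),s['ft_force'])
print((M.T@(np.array([.5621,.0246,.0325])-s['ee_pos'])*1000).round(1)+np.r_[.7,0,0])
c=shot('wrist','w3.png');c2=shot('scene','s3.png')
cv2.imwrite('pics/s3c.png',cv2.resize(c2['frame'][130:220,200:310,::-1],None,fx=7,fy=6,interpolation=cv2.INTER_CUBIC))
E
```

```text
6.7167 [0.9915 0.13   0.0013] [0.563097   0.02484254 0.05807401] [ 0.007 -0.028 -0.007 -0.018  0.001 -0.002 -0.001] [-0.30599671  0.25684208  0.35118365]
[ 0.8 25.6 -1.1]
```

View pics/w3.png

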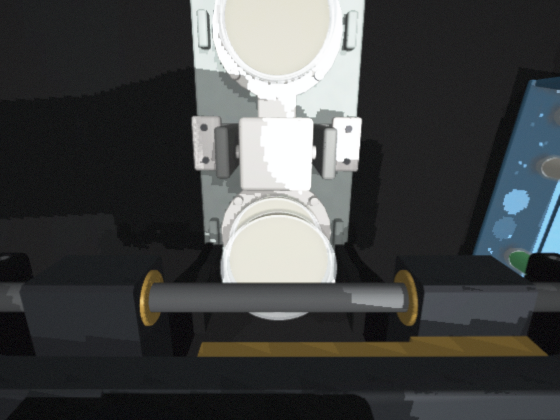

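View pics/s3c.png

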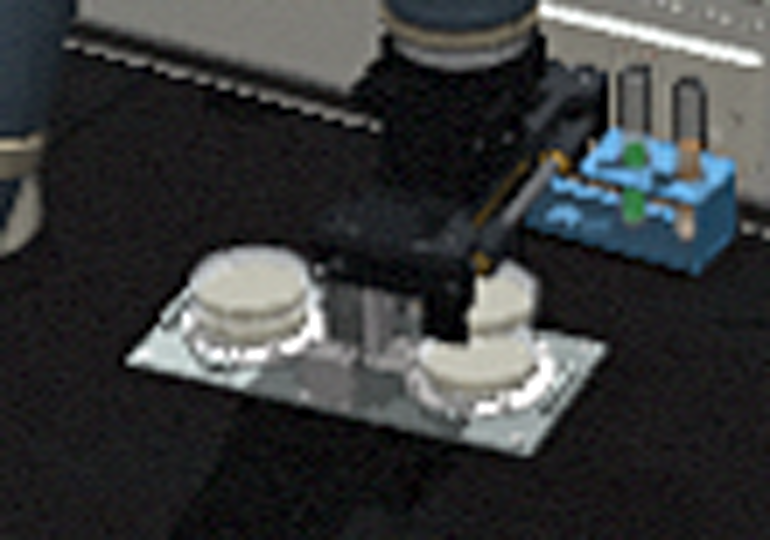

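Request:
drive_tool:
  motion:
    - [0,0,0,1,10,-1,0.5]
    - [0,0,0,0,8,0,0.5]
    - [0,0,0,0,3,0,0.5]
    - [0,0,0,0,0,0,0.5]
    - [0,0,0,0,0,0,0.5]

```text
time: 7.23
ee_pos: [0.5613, 0.0236, 0.0361]
orientation: [0.532, -0.467, 0.466, -0.531]
ft_force: [-0.6, 0.2, 0.3]
gripper_width: 0.0613
```

Request:
drive_tool:
  motion:
    - [0,0,0,0,2,0,0.5]
    - [0,0,0,0,1,0,0.5]
    - [0,0,0,0,0,0,0.5]
    - [0,0,0,0,0,0,0.5]

```text
time: 7.57
ee_pos: [0.5616, 0.0236, 0.0335]
orientation: [-0.531, 0.466, -0.466, 0.532]
ft_force: [-0.8, 0.6, -0.8]
gripper_width: 0.0617
```

Request:
drive_tool:
  motion:
    - [0,0,0,0,0.6,0,0.5]
    - [0,0,0,0,0,0,0.5]
    - [0,0,0,0,0,0,0.5]

```text
time: 7.82
ee_pos: [0.5616, 0.0236, 0.0332]
orientation: [-0.531, 0.466, -0.467, 0.532]
ft_force: [-1.8, -0.6, 4.9]
gripper_width: 0.0618
```

Request:
drive_tool:
  motion:
    - [0,0,0,0,0.6,0,0.5]
    - [0,0,0,0,0,0,0.5]
    - [0,0,0,0,0,0,0.5]

```text
time: 8.07
ee_pos: [0.5616, 0.0236, 0.033]
orientation: [0.531, -0.466, 0.467, -0.531]
ft_force: [-2.7, -0.4, 7.6]
gripper_width: 0.0615
```

Request:
drive_tool:
  motion:
    - [0,0,0,0,0.6,0,0.5]
    - [0,0,0,0,0,0,0.5]
    - [0,0,0,0,0,0,0.5]

```text
time: 8.32
ee_pos: [0.5616, 0.0236, 0.0325]
orientation: [-0.531, 0.466, -0.467, 0.531]
ft_force: [-3.1, -0.3, 9.0]
gripper_width: 0.0616
```

Request:
drive_tool:
  motion:
    - [0,0,0,0,-1,0,0.5]
    - [0,0,0,0,0,0,0.28]
    - [0,0,0,0,0,0,0.24]
    - [0,0,0,0,0,0,0.18]
    - [0,0,0,0,0,0,0.1]
    - [0,0,0,0,0,0,0.05]
    - [0,0,0,0,0,0,0.05]

```text
time: 8.9
ee_pos: [0.5614, 0.0236, 0.0324]
orientation: [0.532, -0.466, 0.466, -0.531]
ft_force: [-0.5, -0.1, -0.6]
gripper_width: 0.0802
```

```bash
python3 - <<'E'
from h import *
s=readout.state();print(s['ee_pos'],s['gripper_width'],s['ft_force'])
c=shot('wrist','w4.png');c2=shot('scene','s4.png')
cv2.imwrite('pics/s4c.png',cv2.resize(c2['frame'][130:220,200:310,::-1],None,fx=7,fy=6,interpolation=cv2.INTER_CUBIC))
E
```

```text
[0.5613886  0.02356012 0.03239242] 0.08015669777613559 [-0.5127968  -0.14288204 -0.59025742]
```

View pics/w4.png

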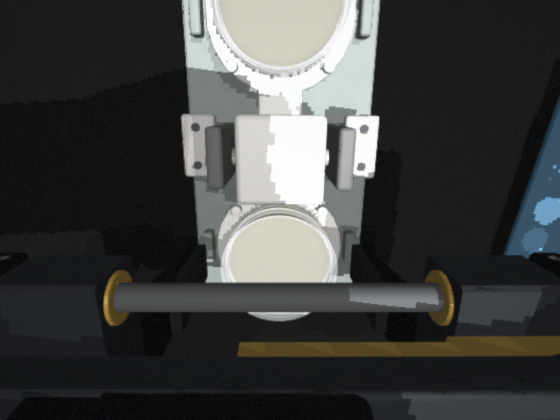

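View pics/s4c.png

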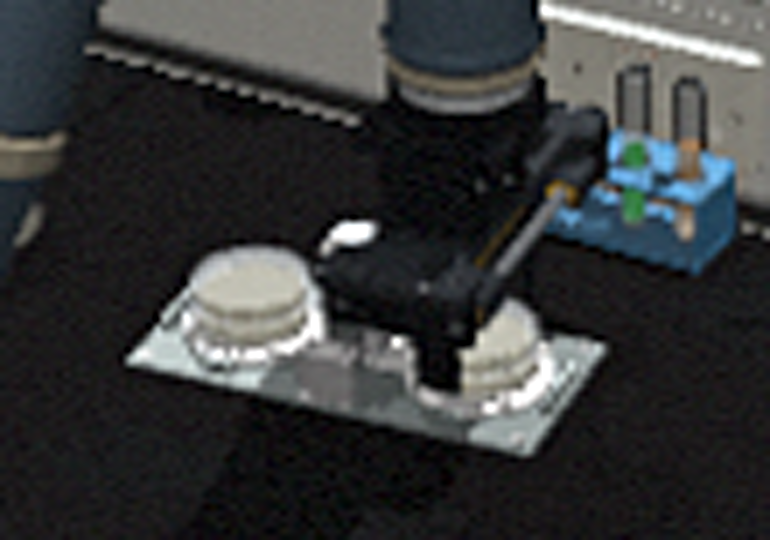

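Request:
drive_tool:
  motion:
    - [0,0,0,0,-5,0,0]
    - [0,0,0,0,-15,0,0]
    - [0,0,0,0,-35,0,0]
    - [0,0,0,0,-40,0,0]
    - [0,0,0,15,-40,0,0]
    - [0,0,0,35,-30,0,0]
    - [0,0,0,38,0,0,0]
    - [0,0,0,0,0,0,0]
    - [0,0,0,0,0,0,0]
    - [0,0,0,0,0,0,0]

```text
time: 9.83
ee_pos: [0.5719, -0.0596, 0.1935]
orientation: [-0.531, 0.467, -0.466, 0.531]
ft_force: [-0.7, 0.4, 0.2]
gripper_width: 0.0873
```

```bash
cat > pc.py <<'E'
from h import *
from scipy.optimize import least_squares
c=shot('wrist','w5.png');s=readout.state();M=R.from_quat(s['orientation']).as_matrix();print(s['time'],s['ee_pos'],M.round(3))
W=cloud(c);P=W.reshape(-1,3);P=P[~np.isnan(P[:,0])]
for lo,hi,x,y in ((.04,.052,.562,.0246),(.084,.098,.554,.088)):
    b=P[(np.hypot(P[:,0]-x,P[:,1]-y)<.036)&(P[:,2]>lo)&(P[:,2]<hi)]
    (cx,cy),r=cv2.minEnclosingCircle((b[:,:2]*1e4).astype(np.float32));print(cx/1e4,cy/1e4,r/1e4,np.median(b[:,2]),np.polyfit(b[:,0],b[:,2],1)[0],np.polyfit(b[:,1],b[:,2],1)[0])
    print(cv2.minAreaRect((b[:,:2]*1e4).astype(np.float32)))
for d in landmark_of('carrier_grip','wrist')+landmark_of('carrier','wrist'): print(d['p'],w(c,d['position']).round(4))
print((M.T@(np.array([.5539,.0881,.052])-s['ee_pos'])*1000).round(1))
E
python3 pc.py
```

```text
9.8833 [ 0.57186149 -0.05866078  0.19334166] [[ 0.131 -0.001  0.991]
 [-0.991  0.001  0.131]
 [-0.001 -1.    -0.001]]
0.5622263671875 0.02522328338623047 0.030634393310546876 0.04520778282770399 0.0013755779620872842 0.0005810977084599379
((5619.58251953125, 253.97006225585938), (600.7352905273438, 607.4691772460938), 7.872472286224365)
0.55417734375 0.08780448608398438 0.027727703857421876 0.09097763099982425 -0.002027538608751618 -0.01619655684156307
((5544.6259765625, 862.3125), (517.8743896484375, 276.4151611328125), 6.830715179443359)
0.75 [0.5526 0.0928 0.0707]
0.72 [0.5523 0.0927 0.009 ]
[-147.7  141.5    1.6]
```

View pics/w5.png

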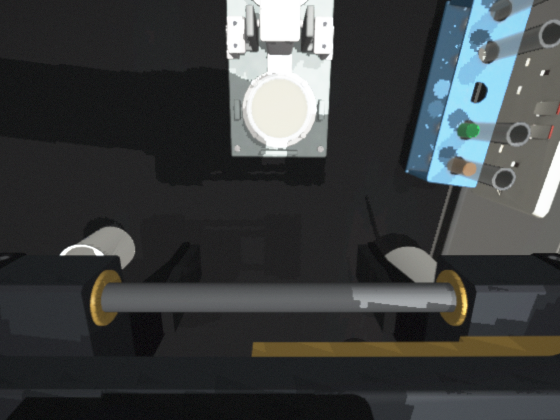

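Request:
drive_tool:
  motion:
    - [0,0,0,-18,0,0,0]
    - [0,0,0,-35,0,1,0]
    - [0,0,0,-38,0,1,0]
    - [0,0,0,-34,10,0,0]
    - [0,0,0,-17,20,0,0]
    - [0,0,0,-5,25,0,0]
    - [0,0,0,0,25,0,0]
    - [0,0,0,0,0,0,0]
    - [0,0,0,0,0,0,0]
  squeeze: 25

```text
time: 10.73
ee_pos: [0.5541, 0.0868, 0.1127]
orientation: [0.533, -0.467, 0.465, -0.531]
ft_force: [0.3, -0.9, -0.0]
gripper_width: 0.0874
```

```bash
python3 - <<'E'
from h import *
c=shot('wrist','w6.png');s=readout.state();M=R.from_quat(s['orientation']).as_matrix();print(s['time'],s['ee_pos'],s['ft_force'])
print((M.T@(np.array([.5542,.0875,.052])-s['ee_pos'])*1000).round(1))
P=cloud(c).reshape(-1,3);P=P[~np.isnan(P[:,0])]
b=P[(np.hypot(P[:,0]-.554,P[:,1]-.088)<.036)&(P[:,2]>.084)&(P[:,2]<.098)]
print(cv2.minAreaRect((b[:,:2]*1e4).astype(np.float32)),len(b))
E
```

```text
10.7833 [0.55544022 0.0866713  0.11409911] [ 0.42728406 -0.32006097  0.54297184]
[-1.  62.1 -1.1]
((5540.9482421875, 882.2089233398438), (518.0243530273438, 300.96551513671875), 7.288920879364014) 2627
```

View pics/w6.png

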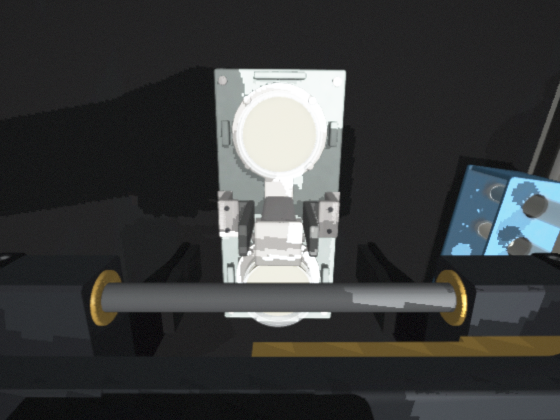

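Request:
drive_tool:
  motion:
    - [0,0,0,-1,15,-1,0]
    - [0,0,0,0,20,0,0]
    - [0,0,0,0,15,0,0]
    - [0,0,0,0,8,0,0]
    - [0,0,0,0,2,0,0]
    - [0,0,0,0,0,0,0]

```text
time: 11.28
ee_pos: [0.5548, 0.0869, 0.0545]
orientation: [-0.531, 0.466, -0.467, 0.532]
ft_force: [-0.1, -0.4, 0.1]
gripper_width: 0.087
```

```bash
python3 - <<'E'
from h import *
c=shot('wrist','w7.png');s=readout.state();print(s['time'],s['ee_pos'],s['ft_force'],s['torque'])
E
```

```text
11.3333 [0.55514089 0.08704488 0.05486903] [ 0.65948688  0.56082667 -0.00612582] [-0.0343206  -0.10936435  0.02277606]
```

View pics/w7.png

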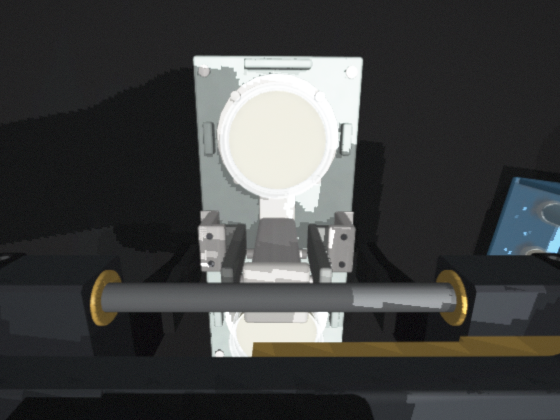

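Request:
drive_tool:
  motion:
    - [0,0,0,0,2,0,0.2]
    - [0,0,0,0,0,0,0.35]
    - [0,0,0,0,0,0,0.45]
    - [0,0,0,0,0,0,0.52]
    - [0,0,0,0,0,0,0.6]
    - [0,0,0,0,0,0,0.75]
    - [0,0,0,0,0,0,0.75]
    - [0,0,0,0,0,0,0.75]
    - [0,0,0,0,0,0,0.75]
  squeeze: 28

```text
time: 12.08
ee_pos: [0.5539, 0.0869, 0.0521]
orientation: [0.532, -0.467, 0.466, -0.531]
ft_force: [-3.2, -0.5, 5.5]
gripper_width: 0.0358
```

```bash
python3 - <<'E'
from h import *
c=shot('wrist','w8.png');s=readout.state();print(s['time'],s['ee_pos'],s['ft_force'],s['torque'],s['gripper_width'])
E
```

```text
12.1333 [0.5538591  0.08687301 0.0521321 ] [-3.84850565 -1.31793595  5.73644319] [-0.12688916  0.48571894 -0.04724249] 0.03602239441419342
```

View pics/w8.png

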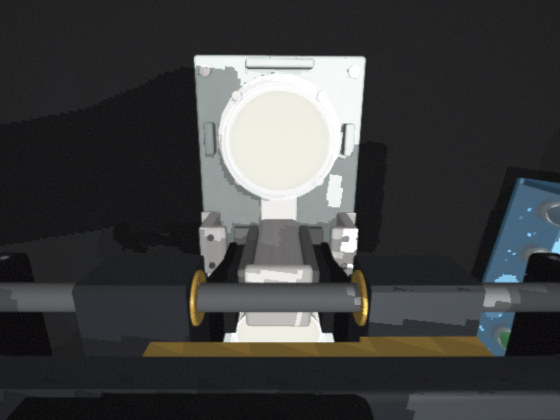

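Request:
drive_tool:
  motion:
    - [0,0,0,0,0,0,0.75]
    - [0,0,0,0,-2,0,0.75]
    - [0,0,0,0,-4,0,0.75]
    - [0,0,0,0,-5,0,0.75]
    - [0,0,0,0,-5,0,0.75]
    - [0,0,0,0,0,0,0.75]
  squeeze: 28

```text
time: 12.63
ee_pos: [0.5549, 0.0871, 0.0687]
orientation: [-0.531, 0.466, -0.467, 0.532]
ft_force: [-0.1, 1.1, -3.6]
gripper_width: 0.0356
```

```bash
cat > ck.py <<'E'
from h import *
import sys
c=shot('wrist','w9.png');c2=shot('scene','s9.png');s=readout.state();print(s['time'],s['ee_pos'],s['ft_force'],s['torque'],s['gripper_width'],s['joint_velocities'].round(3))
im=np.hstack([cv2.resize(c2['frame'][120:215,200:310,::-1],(440,380),interpolation=cv2.INTER_CUBIC),cv2.resize(c['frame'][:,:,::-1],(350,263)) if 0 else cv2.copyMakeBorder(cv2.resize(c['frame'][:,:,::-1],(350,263)),0,117,0,0,cv2.BORDER_CONSTANT)])
cv2.imwrite('pics/'+sys.argv[1],im)
E
python3 ck.py k1.png
```

```text
12.7333 [0.55435465 0.08687989 0.06796355] [ 0.14945353  0.43130806 -3.52829552] [-0.00726194 -0.05162355  0.01942449] 0.035950061094671214 [-0.001  0.008  0.002  0.005  0.001  0.001 -0.001]
```

View pics/k1.png

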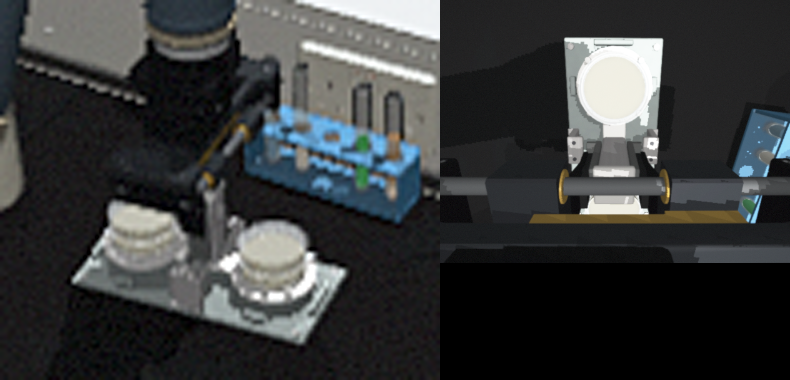

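Force −3.6 N means the carrier's weight is off the dock, and it is level. I'll continue straight up.

Request:
drive_tool:
  motion:
    - [0,0,0,0,-6,0,0.75]
    - [0,0,0,0,-10,0,0.75]
    - [0,0,0,0,-14,0,0.75]
    - [0,0,0,0,-16,0,0.75]
    - [0,0,0,0,-16,0,0.75]
    - [0,0,0,0,-12,0,0.75]
    - [0,0,0,0,-8,0,0.75]
    - [0,0,0,0,-4,0,0.75]
    - [0,0,0,0,0,0,0.75]
    - [0,0,0,0,0,0,0.75]

```text
time: 13.57
ee_pos: [0.5538, 0.0867, 0.1533]
orientation: [0.532, -0.467, 0.466, -0.531]
ft_force: [-0.3, 0.3, -3.2]
gripper_width: 0.0358
```

Request:
drive_tool:
  motion:
    - [0,0,0,0,0,0,0.75]
    - [0,0,0,0,0,0,0.75]
    - [0,0,0,0,0,0,0.75]
    - [0,0,0,0,0,0,0.75]
    - [0,0,0,0,0,0,0.75]

```text
time: 13.98
ee_pos: [0.554, 0.0869, 0.1534]
orientation: [0.532, -0.467, 0.466, -0.531]
ft_force: [0.7, -0.5, -4.3]
gripper_width: 0.0361
```

```bash
python3 ck.py k2.png; python3 - <<'E'
from h import *
c=viewer.camera('scene');P=cloud(c).reshape(-1,3);c2=viewer.camera('wrist');Q=cloud(c2).reshape(-1,3)
for n,A in (('scene',P),('wrist',Q)):
    A=A[~np.isnan(A[:,0])]
    for cx,cy in ((.562,.0246),(.5456,.1515)):
        b=A[(np.hypot(A[:,0]-cx,A[:,1]-cy)<.04)&(A[:,2]>.12)&(A[:,2]<.16)]
        if len(b)>30:
            t=b[b[:,2]>np.percentile(b[:,2],90)-.006]; (x,y),r=cv2.minEnclosingCircle((t[:,:2]*1e4).astype(np.float32)); print(n,x/1e4,y/1e4,r/1e4,np.median(t[:,2]),np.linalg.lstsq(np.c_[t[:,:2],np.ones(len(t))],t[:,2],rcond=None)[0][:2],len(t))
E
```

```text
14.0833 [0.55410318 0.08693129 0.15354775] [ 0.14678451 -0.03784811 -2.41796904] [-0.00321236 -0.08809627 -0.03137744] 0.035355995661368045 [ 0.001 -0.002  0.    -0.002 -0.    -0.001 -0.001]
scene 0.560336376953125 0.020745140075683594 0.03328490600585937 0.14377718425110264 [ 0.00131635 -0.0051842 ] 171
scene 0.539307177734375 0.14787606201171874 0.0323409912109375 0.14354433631114433 [0.00406262 0.00104709] 130
wrist 0.5620630859375 0.028996224975585936 0.030042788696289062 0.14656859299115005 [ 0.00591007 -0.0323256 ] 1606
wrist 0.546648291015625 0.151501904296875 0.030801947021484376 0.1466419806400833 [0.00050129 0.00024182] 10753
```

View pics/k2.png

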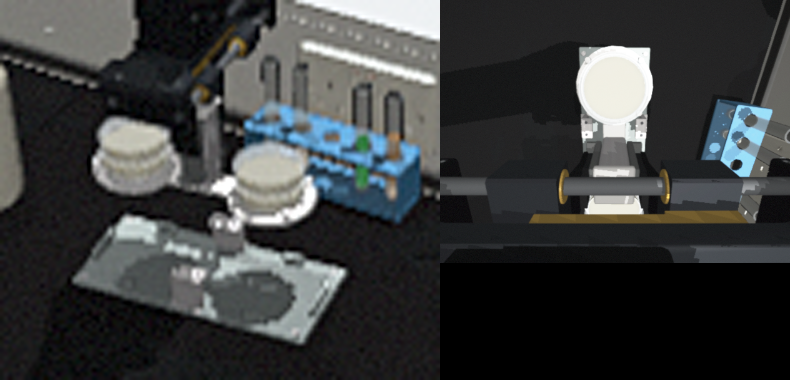

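Both piles are two high and level, at about z 0.144, which is roughly 100 mm up. The dock is empty and the arm is still.

```bash
python3 -c "
from workcell import hand_in
print(hand_in())"
```

```text
the job is handed in; nothing more can be done
None
```

The job is handed in at about 14 s of the 48 s, with the carrier held about 10 cm above its dock, catches pinched and all four dishes on it. No verdict came back.

- **Stacking:** I set the bench dish on the single dish, let go and backed off. The wrist camera then put its centre about 0.5 mm from the lower dish's, and its top at 45 mm, where 44 mm is expected. Contact while setting it down reached about 9 N.
- **Pinching and lifting:** I gripped the catches at 28 N and lifted straight up. The opening reads about 36 mm. That is 2 mm under the nominal 38 mm for fully pinched, and I put the difference down to give in the finger pads. There is no direct reading of the catches, so their travel is inferred from that opening.
- **Last checks:** The tops of both piles are at 0.144 m in the scene camera and 0.147 m in the wrist camera, so they agree to about 3 mm. Nearly every fitted slope was under 0.01. The exception was the wrist view of the partly hidden near pile, at 0.03. The dock was empty in the picture and the arm was at rest. The vertical force of 2.4 to 4.3 N is consistent with the loaded carrier.
- **Bystanders:** I did not re-measure the jar, beaker or stopper. I kept clear of them and saw no sign of contact.

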